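# Steady the drop hook and hang the spice caddy on it

## Task

The heavy hook on the stand is swinging. Pick up the wooden spice caddy by an end lug, lean its wire arch against the outside of the hook's upturned prong with a steady push of about one newton (0.6 to 1.4 N) until the hook has been still against it for a good second, then lift the arch over the tip, set it gently down into the hook and let go, so that the caddy hangs level and quiet. Never knock or press the hook hard (over 15 N), and leave the other things alone.

Things in the scene. Friction and masses are not known exactly. Their poses are not given: they have to be found in the camera images.
- stand: Fixed hook stand: dark wooden base 130x100x14 mm, black steel post (14 mm thick), level arm along the stand's own +y at height 338 mm. Origin: underside of the base, on the post's axis; z up. Yaw -0.1 to 0.15 rad. The hinge pin of the hook is at (0, 170, 335) mm in this frame, parallel to the stand's x.
- pivot (a point): Centre of the hinge pin from which the hook hangs and swings freely in the stand's y-z plane, for many seconds, up to 0.75 rad either way from plumb (fixed to the stand; axes as the stand's). The hook's mass varies (0.33 to 0.99 kg, centre of mass about 70 mm below the pin), so the lean that gives a certain push is not known beforehand: feel it, up-and-down part included.
- hook: The hook: round steel bar 9 mm thick, with a brass bead on the shank. Origin on the pin, axes as the stand's when plumb. The bar's centre line (y, z) in mm: (0,-6) (0,-60) (-13,-76) (-16,-95) (-10,-111) (2,-118) (14,-112) (20,-100) (22,-88). The mouth, 29 mm clear, opens upward between back and prong; the prong is on the side away from the post.
- hook_tip (a point): Top of the prong's rounded tip, hook frame (0, 22, -83.5) mm. The prong's outer side is about 4.5 mm farther in +y; the hook's lowest point is 39 mm below the tip.
- hook_seat (a point): Where the centre of the arch wire lies when seated in the bottom of the hook: hook frame (0, 2, -110.5) mm.
- caddy: Loose light-wood spice caddy, about 0.22 kg, long along its own y: tray 70 (x) x 156 (y) x 22 (z) mm with an upright lug at each end and a steel wire arch standing across its middle. Origin: centre of the underside. Starts upright on the worktop, its +y end on the side away from the stand. It hangs balanced from the arch.
- arch_top (a point): Centre of the wire (6 mm thick) at the arch's peak, caddy frame (0, 0, 125) mm. The arch lies in the plane y = 0: legs at x = +-32.5 mm up to z 85, then through x = +-26, z 101 to the peak at x 0, z 125 mm; open below down to the tray.
- lug (a point): Grip point in the caddy's +y lug, caddy frame (0, 105, 38) mm. The lug is of wood, 14 mm thick (x), y 77 to 123, z 2 to 56 mm: grip it firmly across x from above, the weight acts 105 mm away. This lug stays clear of the stand; the like one at y -105 goes under the arm.
- spice_red: Glass spice jar with red cap and reddish contents, 45 mm wide, 106 mm tall, origin under its centre; bystander.
- spice_green: Glass spice jar with red-green cap and green paper, 45 mm wide, 106 mm tall, origin under its centre; bystander.
- mug: Green and white mug, 86x120x88 mm, origin under its centre; bystander.
- garlic: Garlic bulb, 56 mm, origin under its centre; bystander.
- tin: Food tin, 75 mm wide, 58 mm tall, origin under its centre; bystander.
- timer: Red and white kitchen timer, 64 mm wide, 46 mm tall, origin under its centre; bystander.

How it is judged:
By the outcome, as a careful person would: the job done as asked, in the order asked, and still so for the second after the job is handed in, with the robot touching nothing.
It also fails if it takes over 67 s, if anything falls off the work surface, if the arm or the gripper's body presses on something with over 40 N, if the wrist force passes 120 N, or if a joint passes its speed limit or range.

## Robot

A 6-joint arm with a two-finger parallel gripper is mounted at the origin on a cart in front of the work surface, level with it; the furniture and walls round the work are solid. World frame = base frame: x ahead of the robot, y to its left, z up, the work surface at z = 0. Lengths are in m, angles in rad, forces in N, time in s.
With the tool pointing down it reaches from about 0.35 to 0.775 m from the base axis. Payload 7.3 kg.
Tool frame: the origin (TCP) lies at the centre of the arm's flange, where the gripper is bolted on; the fingertips stand 178 mm ahead of it and the grasp point (between the pads) lies 159 mm ahead of it (tip_extent is the distance from the TCP to the fingertips, in m); z points along the fingers, y is the line along which they close (so a half turn about z gives the same grasp; the last joint's range is limited). The gripper opens to 92 mm and grips with 3 to 60 N. Pads are 19 mm wide; open, the fingers measure 130 mm over their backs; the gripper's body (75 mm by 190 mm) begins 47 mm behind the grasp point.
Start: joints at [-1.382, 0.342, 1.524, -0, 1.275, -0.146], TCP at [0.173, -0.496, 0.405] pointing down, gripper open.
Joint ranges: [-2.53, 2.53], [-0.77, 2.02], [0.04, 2.7], [-1, 4.14], [0.28, 2.66], [-3.11, 3.11]. Speed limits (rad/s): [2.57, 2.57, 3.14, 3.14, 3.14, 3.14].

## Interface

Orientations are given as [roll, pitch, yaw] about the fixed x, y, z axes, in that order (R = Rz(yaw) Ry(pitch) Rx(roll)).
In Python, from cell import * gives the robot as it stands.
- The arm moves only by the tool arm_command, never from a script. Its arguments are lists of equal length, an entry for each row: "xyz": the shift along the world's x, y, z in mm, a list of three; "spin": the turn about the world's z in degrees. In form: {"xyz": [[tx, ty, tz], ...], "spin": [spin, ...]}. A call has 1 to 20 rows; each row shifts and turns the commanded pose from where the row before left it; what a row does not reach is not made up. A row lasts 1/10 s, in which the tool goes at most 50 mm and 8.59 degrees, less where a joint would pass 70% of its speed; a pose out of reach is approached as far as the arm can. A call with a gripper value outside its range is refused whole. "jaw" is the opening, from -1 (shut) to 1 (fully open), set as the call begins (left out, the last holds). The fingers move at their own pace and stop on an object; "squeeze" is the grip in N (left out, the last holds). Time passes only in rows, so rows that do not move let the fingers close. It gives the time, the measured TCP pose, the force, the opening and the grip force at its end, in the units of the state.
- observe(): the state, without advancing time (a new reading comes with each control period).
- read_camera(name): name is "side" or "top" or "wrist"; returns a dict with "img" (420x560x3 uint8, red, green, blue), "depth" (420x560 float32, m along the optical axis (not along the pixel's ray), 0 where there is no reading), "fx", "fy", "cx", "cy" (pixels), "world_from_camera" (4x4, takes a point from camera to world coordinates). Camera axes: x right, y up, looking along -z (the intrinsics and any distortion apply to the point x, -y, -z); pixel columns grow to the right and rows downward; lengths in m; the calibration is good to about 2 mm. The wrist camera is an equidistant fisheye: a pixel r from the principal point sees the ray r / f radians off the axis. A picture is of the moment at which its call begins.
- hand_in(): hands the job in; it is judged then, once.
The state is a dict: "time": time; "qpos": joint angles; "qvel": joint speeds; "joint_efforts": joint torques, N m; "tool_pos": TCP position; "tool_rot": TCP orientation; "contact_force": force on the tool from outside, world axes, zero at the start; "torque": the same for the moment, N m; "opening": finger opening in m; "grip_force": force on a finger pad.
Only numpy, scipy, OpenCV 4.12 (cv2) and the standard library are available. Lean on these libraries where they do the work, as an engineer would, in place of code of your own. Each camera call takes 0.05 s, during which the arm holds its last target. There are 200 camera calls.

## Working session

There is one attempt and no reset: what is moved stays moved. The work goes in short steps, Python scripts to look and compute and a tool call to move; the robot and the scene stay as the last step left them, time stands still between calls to the robot, and variables do not carry over. Pictures are saved under pics/ and viewed, at most 10 in all, crops included, and the job is handed in when it is done.

Besides the shell and the picture viewer there is one more tool, called as name(argument=value, ...) on one line, values as JSON. arm_command: Moves the arm, as the interface text tells. Its arguments: {"type":"object","properties":{"xyz":{"type":"array","items":{"type":"array","items":{"type":"number"}}},"spin":{"type":"array","items":{"type":"number"}},"jaw":{"type":"number"},"squeeze":{"type":"number"}},"required":["xyz","spin"]}

```bash
ls; mkdir -p pics
cat > h.py <<'E'
from cell import *
import numpy as np, cv2
def save(n,c): cv2.imwrite(f'pics/{n}.png',c['img'][:,:,::-1])
def cloud(c):
    v,u=np.mgrid[0:420,0:560]; d=c['depth']
    P=np.stack([(u-c['cx'])/c['fx']*d,-(v-c['cy'])/c['fy']*d,-d,np.ones_like(d)],-1)
    return (P@np.array(c['world_from_camera']).T)[...,:3]
E
python3 - <<'E'
from h import *
a=read_camera('side');b=read_camera('top')
im=np.hstack([a['img'],b['img']]);im=cv2.resize(im,(800,300))
save('side0',a);save('top0',b)
np.savez('c0.npz',s=cloud(a),t=cloud(b),si=a['img'],ti=b['img'])
for c in(a,b):print(c['fx'],c['fy'],c['cx'],c['cy'],np.round(c['world_from_camera'],3).tolist())
print(observe())
E
```

```text
pics
487.0651048192571 487.0651048192571 278.77507861458514 215.77069573297058 [[-0.533, 0.523, -0.665, -0.22], [-0.846, -0.319, 0.428, 0.712], [0.012, 0.791, 0.612, 0.935], [0.0, 0.0, 0.0, 1.0]]
538.576155691898 538.576155691898 283.6165623649654 210.70297313616328 [[-0.023, 0.982, -0.188, 0.334], [-0.998, -0.013, 0.056, 0.261], [0.052, 0.189, 0.981, 1.367], [0.0, 0.0, 0.0, 1.0]]
{'time': 0.1, 'qpos': array([-1.38196720e+00,  3.42697941e-01,  1.52488860e+00,  5.94236419e-06,
        1.27542651e+00, -1.45971431e-01]), 'qvel': array([-0.00178079, -0.00149846, -0.00255854, -0.00020473,  0.00184516,
        0.00083534]), 'joint_efforts': array([ 1.97142275e-03, -4.32003951e+01, -2.44695747e+01,  7.19262077e-02,
        5.26241970e-02, -5.29843032e-05]), 'tool_pos': array([ 0.17252076, -0.4957321 ,  0.40410247]), 'tool_rot': array([-3.14018819e+00, -2.12224204e-04,  3.34798676e-01]), 'contact_force': array([ 0.19057015, -0.61961434,  0.21500283]), 'torque': array([ 0.04504714, -0.03500535, -0.003267  ]), 'grip_force': 0.0, 'opening': 0.09194636848453852}
```

View pics/side0.png

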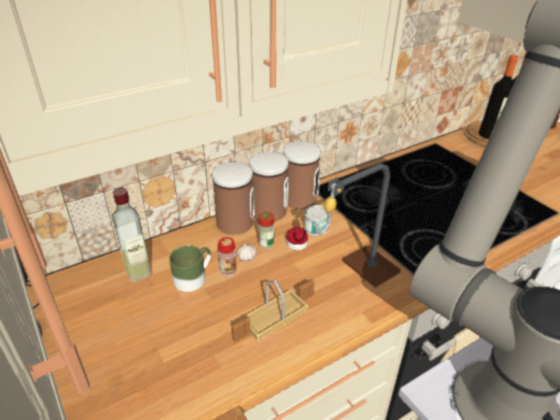

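View pics/top0.png

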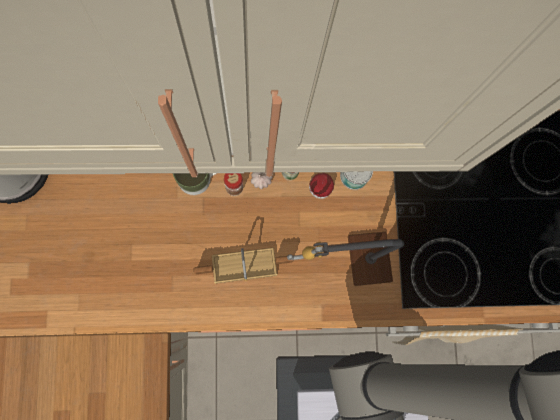

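The side view shows the stand base at (371,265), its arm running to the hook at (333,195), and the caddy lugs at (240,328) and (304,288). In the top view the caddy centre is at (244,265), the far lug at (203,270), and the arm runs from (400,243) to (318,249). Next I measure these.

Run:
```python
from h import *
D=np.load('c0.npz')
for k in 'st':
    P=D[k];I=D[k+'i'];x,y,z=P[...,0],P[...,1],P[...,2]
    hsv=cv2.cvtColor(I,cv2.COLOR_RGB2HSV)
    reg=(x>.3)&(x<.62)&(y>-.2)&(y<.55)
    def rep(n,m):
        q=P[m]
        if len(q)<5: print(k,n,len(q));return
        xy=q[:,:2].astype(np.float32);r=cv2.minAreaRect(xy)
        print(k,n,len(q),'med',np.median(q,0).round(4),'min',np.percentile(q,2,axis=0).round(3),'max',np.percentile(q,98,axis=0).round(3),'rect',np.round(r[0],4),np.round(r[1],4),round(r[2],1))
    rep('table',reg&(abs(z)<.006))
    arm=reg&(z>.325)&(z<.36)&(y<.2)
    rep('arm',arm)
    if arm.sum()>10:
        q=P[arm];f=np.polyfit(q[:,1],q[:,0],1);print('armfit',f)
    rep('hook',reg&(z>.18)&(z<.325)&(y>.02)&(y<.3))
    rep('base',reg&(z>.008)&(z<.02)&(hsv[...,2]<110)&(y<.15))
    c=reg&(y>.12)&(z>.012)
    n,l,s,ce=cv2.connectedComponentsWithStats(((reg&(z>.03)&(z<.065)).astype(np.uint8)))
    for i in range(1,n):
        if s[i,4]>15: rep(f'z30-65 #{i} px{ce[i].round(0)}',l==i)
    rep('archtop',reg&(z>.105)&(z<.14)&(y>.05))
    rep('tray',reg&(z>.016)&(z<.027)&(y>.09))
```

```text
s table 22595 med [0.4258 0.2962 0.0011] min [ 0.305 -0.11  -0.003] max [0.613 0.542 0.005] rect [0.46  0.175] [0.32   0.7499] 0.0
s arm 499 med [0.4569 0.0943 0.3428] min [ 0.442 -0.02   0.326] max [0.467 0.145 0.351] rect [0.4543 0.0601] [0.03   0.1733] 1.7
armfit [-0.06503583  0.46113082]
s hook 322 med [0.4501 0.1521 0.2865] min [0.441 0.138 0.225] max [0.46  0.182 0.319] rect [0.4479 0.1596] [0.0255 0.0439] 18.5
s base 1568 med [ 0.4654 -0.0486  0.0137] min [ 0.402 -0.193  0.008] max [0.6   0.016 0.019] rect [ 0.5008 -0.0889] [0.2355 0.2217] 0.2
s z30-65 #1 px[372. 255.] 49 med [ 0.4645 -0.0305  0.0493] min [ 0.459 -0.039  0.032] max [ 0.473 -0.026  0.064] rect [ 0.4655 -0.0317] [0.0136 0.01  ] 47.0
s z30-65 #2 px[306. 287.] 177 med [0.4618 0.1906 0.0497] min [0.457 0.166 0.031] max [0.472 0.21  0.06 ] rect [0.4652 0.1878] [0.016  0.0451] 5.8
s z30-65 #3 px[266. 296.] 24 med [0.487  0.2903 0.0499] min [0.483 0.287 0.031] max [0.491 0.293 0.065] rect [0.4869 0.2908] [0.0049 0.0082] 60.3
s z30-65 #4 px[283. 312.] 28 med [0.4219 0.2836 0.0518] min [0.42  0.279 0.03 ] max [0.424 0.2
[... 1022 characters left out ...]
30-65 #2 px[371. 257.] 20 med [ 0.4663 -0.0275  0.0496] min [ 0.462 -0.033  0.033] max [ 0.473 -0.026  0.063] rect [ 0.4664 -0.0289] [0.0132 0.005 ] 28.5
t z30-65 #3 px[282. 259.] 88 med [0.4635 0.1937 0.0536] min [0.459 0.17  0.034] max [0.473 0.211 0.06 ] rect [0.4668 0.1889] [0.0144 0.0441] 5.6
t z30-65 #4 px[203. 269.] 126 med [0.4448 0.3863 0.0544] min [0.438 0.365 0.034] max [0.453 0.409 0.061] rect [0.4459 0.3869] [0.0147 0.0464] 6.1
t archtop 55 med [0.4534 0.2873 0.1161] min [0.431 0.283 0.107] max [0.481 0.292 0.129] rect [0.4551 0.2872] [0.0515 0.0057] 6.1
t tray 366 med [0.4568 0.2854 0.0214] min [0.417 0.198 0.017] max [0.496 0.366 0.026] rect [0.4561 0.288 ] [0.0706 0.2416] 6.0
```

arm_command(xyz=[[20,14,36],[26,20,32],[26,20,32],[28,20,28],[28,22,28],[28,24,0],[22,36,0],[22,36,0],[22,36,0],[22,36,0],[22,36,0],[0,42,0],[0,42,0],[0,42,0],[0,42,0],[0,42,0],[0,42,0],[0,42,0],[0,42,0],[0,42,0]], spin=[4,4,4,4,4,4,4,4,4,4,4,4,4,4,4,4,4,3,3,3], jaw=1)

```text
time: 2.1
tool_pos: [0.4381, 0.1839, 0.5605]
tool_rot: [-3.141, 0.0, 1.681]
contact_force: [1.3, 0.9, -0.4]
opening: 0.092
grip_force: 0.0
```

Run:
```python
from h import *
D=np.load('c0.npz')
for k in 'st':
    P=D[k].reshape(-1,3);x,y,z=P.T
    m=(abs(x-.465)<.03)&(z>.335)&(z<.352)&(y>-.03)&(y<.11)
    f=np.polyfit(y[m],x[m],1);print(k,m.sum(),f,'x at post',np.polyval(f,-.033),P[m].max(0),P[m].min(0))
    b=(abs(x-.465)<.09)&(z>.008)&(z<.02)&(y>-.11)&(y<.06)
    I=D[k+'i'].reshape(-1,3);b&=I.max(1)<100
    print(cv2.minAreaRect(P[b][:,:2].astype(np.float32)))
    p=(abs(x-.465)<.02)&(z>.05)&(z<.3)&(abs(y+.03)<.03);print('post',P[p].mean(0),P[p].min(0),P[p].max(0))
```

```text
s 258 [-0.07774258  0.46179116] x at post 0.46435666648825624 [0.47103921 0.10918001 0.34766094] [ 0.44950974 -0.01982543  0.33517412]
((0.4630337655544281, -0.04393654316663742), (0.13204248249530792, 0.13973817229270935), 89.90596771240234)
post [ 0.46520209 -0.03109856  0.18183835] [ 0.45916012 -0.04022527  0.0504809 ] [ 0.47373209 -0.02479271  0.29976283]
t 456 [-0.07889041  0.46556681] x at post 0.4681701917761324 [0.47245109 0.10966982 0.34887244] [ 0.4506173  -0.02149196  0.33501322]
((0.4692513346672058, -0.04438550025224686), (0.1564832627773285, 0.13115763664245605), 0.05004226416349411)
post [ 0.46601156 -0.0284137   0.17625022] [ 0.4614597  -0.03482338  0.05079153] [ 0.47491454 -0.0249768   0.29908786]
```

arm_command(xyz=[[0,44,0],[0,40,-20],[0,36,-30],[1,30,-36],[1,24,-40],[2,20,-42],[2,14,-44],[0,0,-30],[0,0,-18],[0,0,0]], spin=[0,0,0,0,0,0,0,-0.3,0,0])

```text
time: 3.1
tool_pos: [0.4437, 0.3898, 0.2972]
tool_rot: [-3.135, 0.003, 1.674]
contact_force: [-0.7, -0.2, -0.0]
opening: 0.0916
grip_force: 0.0
```

Run:
```python
from h import *
w=read_camera('wrist');save('w1',w);o=observe();print(o['tool_pos'],o['tool_rot'])
A=np.array(w['world_from_camera']);print(w['fx'],w['cx'],w['cy'],A.round(3).tolist())
np.savez('w1.npz',**{k:np.array(v) for k,v in w.items()})
for i in range(26):
    c=read_camera('side');P=cloud(c).reshape(-1,3);x,y,z=P.T
    m=(abs(x-.453)<.03)&(z>.20)&(z<.30)&(y>.05)&(y<.26)
    q=P[m]; lo=(q[:,2]<.275)
    t=observe()['time']
    # lean from shank/hook points
    print(round(t,2),m.sum(),q.mean(0).round(3), (q[lo].mean(0).round(3) if lo.sum() else None), q[:,1].max().round(3))
save('s1',c)
```

```text
[0.44430158 0.39005114 0.29946914] [-3.13871622e+00  1.59517728e-03  1.67356372e+00]
325.19226210127806 273.43944425505134 215.02748405330885 [[0.995, -0.101, -0.021, 0.437], [0.102, 0.959, 0.265, 0.461], [-0.007, -0.266, 0.964, 0.278], [0.0, 0.0, 0.0, 1.0]]
3.2 198 [0.452 0.122 0.26 ] [0.454 0.116 0.241] 0.143
3.25 183 [0.453 0.117 0.259] [0.455 0.11  0.241] 0.138
3.3 193 [0.452 0.118 0.26 ] [0.454 0.112 0.242] 0.142
3.35 203 [0.452 0.126 0.259] [0.454 0.121 0.24 ] 0.15
3.4 213 [0.451 0.136 0.259] [0.453 0.134 0.24 ] 0.16
3.45 218 [0.45  0.147 0.26 ] [0.452 0.148 0.241] 0.172
3.5 229 [0.45  0.155 0.261] [0.451 0.158 0.243] 0.181
3.55 232 [0.449 0.158 0.261] [0.451 0.161 0.244] 0.186
3.6 227 [0.45  0.155 0.261] [0.451 0.158 0.243] 0.182
3.65 222 [0.45  0.147 0.26 ] [0.452 0.148 0.241] 0.174
3.7 216 [0.451 0.137 0.259] [0.452 0.135 0.24 ] 0.161
3.75 199 [0.452 0.126 0.26 ] [0.454 0.122 0.24 ] 0.147
3.8 198 [0.452 0.12  0.26 ] [0.454 0.114 0.242] 0.141
3.85 191 [0.452 0.118 0.26 ] [0.454 0.113 0.242] 0.139
3.9 197 [0.452 0.123 0.26 ] [0.454 0.118 0.241] 0.144
3.95 210 [0.451 0.132 0.259] [0.453 0.129 0.24 ] 0.154
4.0 218 [0.451 0.142 0.259] [0.452 0.142 0.24 ] 0.167
4.05 221 [0.45  0.152 0.26 ] [0.451 0.154 0.243] 0.178
4.1 226 [0.45  0.157 0.26 ] [0.451 0.16  0.244] 0.183
4.15 222 [0.45  0.156 0.26 ] [0.451 0.159 0.243] 0.183
4.2 221 [0.45  0.151 0.26 ] [0.451 0.152 0.242] 0.176
4.25 218 [0.451 0.141 0.259] [0.453 0.14  0.24 ] 0.165
4.3 204 [0.451 0.131 0.259] [0.453 0.127 0.24 ] 0.153
4.35 194 [0.452 0.122 0.259] [0.454 0.117 0.241] 0.145
4.4 188 [0.452 0.119 0.26 ] [0.454 0.113 0.242] 0.14
4.45 192 [0.452 0.121 0.259] [0.454 0.115 0.241] 0.142
```

View pics/w1.png

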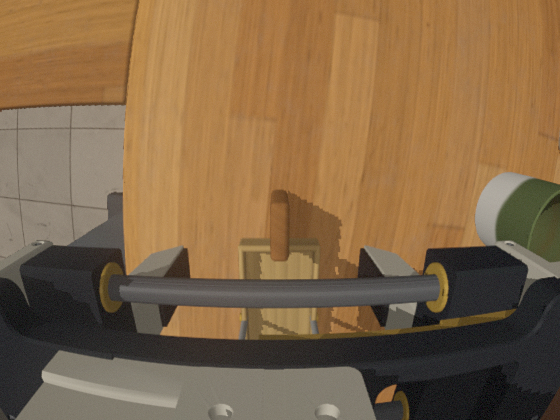

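View pics/s1.png

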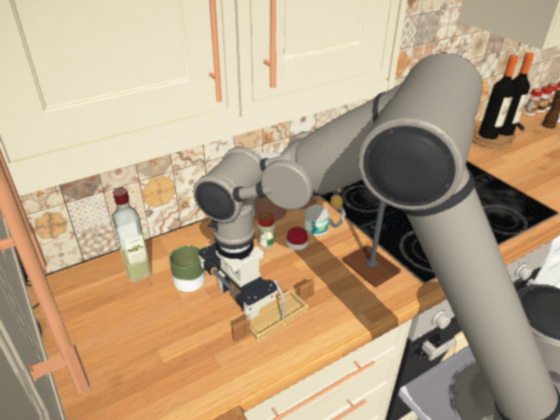

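The wrist view shows the lug at (280,225), centred between the finger pads at columns 188 and 360. The side view shows the gripper above the caddy's far lug with the stand clear. The hook swings about ±0.26 rad with a 0.58 s period. Now I descend and grip.

arm_command(xyz=[[0,2,-30],[0,0,-40],[0,0,-25],[0,0,-8],[0,0,0],[0,0,0]], spin=[0,0,0,0,0,0])

```text
time: 5.05
tool_pos: [0.4451, 0.3925, 0.1991]
tool_rot: [3.14, -0.001, 1.673]
contact_force: [-0.7, -0.2, -0.1]
opening: 0.0919
grip_force: 0.0
```

arm_command(xyz=[[0,0,0],[0,0,0],[0,0,0],[0,0,0],[0,0,0],[0,0,0],[0,0,0],[0,0,0]], spin=[0,0,0,0,0,0,0,0], jaw=-1, squeeze=55)

```text
time: 5.85
tool_pos: [0.4445, 0.3921, 0.1977]
tool_rot: [3.142, 0.0, 1.673]
contact_force: [-1.0, -0.1, -0.5]
opening: 0.0322
grip_force: 0.0
```

arm_command(xyz=[[0,0,0],[0,0,0],[0,0,0],[0,0,0],[0,0,0]], spin=[0,0,0,0,0])

```text
time: 6.35
tool_pos: [0.4445, 0.3922, 0.1977]
tool_rot: [3.142, 0.0, 1.673]
contact_force: [1.0, -0.3, -0.3]
opening: 0.0138
grip_force: 54.9
```

arm_command(xyz=[[0,0,3],[0,0,8],[0,0,14],[0,0,18],[0,0,20],[0,0,20],[0,0,16],[0,0,10],[0,0,6],[0,0,2],[0,0,0],[0,0,0]], spin=[0,0,0,0,-0.5,-0.5,-0.5,0,0,0,0,0])

```text
time: 7.55
tool_pos: [0.4444, 0.3921, 0.3139]
tool_rot: [-3.14, 0.001, 1.647]
contact_force: [-0.2, 0.4, -2.7]
opening: 0.0136
grip_force: 54.9
```

```bash
cat > m.py <<'E'
from h import *
def caddy(n=2,cams=('side','top'),name=None):
    for cn in cams:
        Q=[]
        for _ in range(n): c=read_camera(cn);Q.append(cloud(c).reshape(-1,3))
        if name: save(name+cn,c)
        o=observe();g=np.array(o['tool_pos'])-[0,0,.159]
        P=np.vstack(Q);a=.078
        d=P-g; R=np.array([[np.cos(a),np.sin(a)],[-np.sin(a),np.cos(a)]])
        L=np.c_[d[:,:2]@R.T,d[:,2]]   # stand-aligned axes about grasp point
        near=(abs(L[:,0])<.05)
        far=near&(abs(L[:,0])<.012)&(L[:,1]>-.24)&(L[:,1]<-.185)&(L[:,2]>-.03)&(L[:,2]<.04)
        top=near&(abs(L[:,1]+.105)<.02)&(L[:,2]>.06)&(L[:,2]<.1)&(abs(L[:,0])<.035)
        f=P[far];t=P[top]
        print(cn,'far lug n',len(f),'mean',f.mean(0).round(4) if len(f) else 0,'ztop',np.percentile(f[:,2],97).round(4) if len(f) else 0,'| arch n',len(t),'mean',t.mean(0).round(4) if len(t) else 0,'ztop',np.percentile(t[:,2],97).round(4) if len(t) else 0)
def force(n=10,cam='wrist'):
    F=[]
    for _ in range(n):
        read_camera(cam);o=observe();F.append(np.r_[o['contact_force'],o['torque']])
    F=np.array(F);print('F',F.mean(0).round(3),'sd',F.std(0).round(3),'t',o['time'],'tcp',o['tool_pos'].round(4),o['tool_rot'].round(3))
E
python3 -c "
from m import *
caddy(2,name='l');force(12)"
```

```text
side far lug n 551 mean [0.4546 0.1866 0.1553] ztop 0.174 | arch n 150 mean [0.446  0.2856 0.2302] ztop 0.2431
top far lug n 300 mean [0.4584 0.1864 0.1664] ztop 0.1749 | arch n 155 mean [0.4502 0.2864 0.2313] ztop 0.2449
F [ 3.100e-02 -1.120e-01 -2.413e+00  2.340e-01 -7.800e-02 -2.000e-03] sd [0.302 0.418 0.334 0.029 0.029 0.027] t 8.35 tcp [0.4445 0.3921 0.3148] [3.141 0.    1.647]
```

View pics/lside.png

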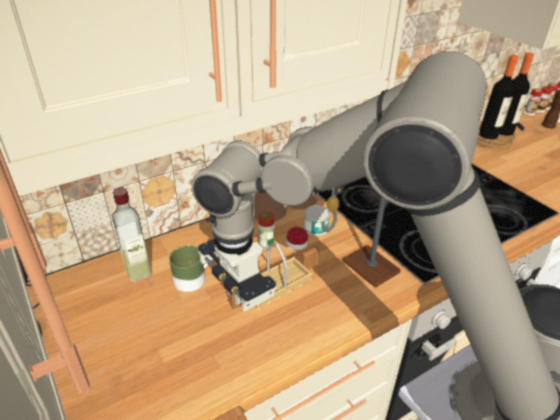

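The caddy is held level: the far lug top is at 0.174, as expected, and the arch wire top is at 0.244. I approach to just short of the hook's outer swing.

arm_command(xyz=[[0,-3,0],[0,-8,0],[0,-13,0],[0,-15,0],[0,-15,0],[0,-13,0],[0,-9,0],[0,-6,0],[0,-3,0],[0,0,0]], spin=[0,0,0,0,0,0,0,0,0,0])

```text
time: 9.35
tool_pos: [0.4446, 0.307, 0.3148]
tool_rot: [3.141, -0.0, 1.647]
contact_force: [-0.8, 0.0, -2.6]
opening: 0.0137
grip_force: 54.9
```

```bash
cat >> m.py <<'E'
def hook(n=14,cam='side',zr=(.255,.315)):
    # lean from points of the shank+bead, fitted through the pin
    out=[]
    for _ in range(n):
        c=read_camera(cam);P=cloud(c).reshape(-1,3);x,y,z=P.T
        s=y-.137; sx=x-(.454-.078*s)
        m=(abs(sx)<.02)&(z>zr[0])&(z<zr[1])&(abs(s)<.1)
        q=P[m];out.append((observe()['time'],m.sum(),np.arctan2(np.sum((q[:,1]-.137)*(.335-q[:,2])),np.sum((.335-q[:,2])**2))))
    print([(round(t,2),int(k),round(float(a),3)) for t,k,a in out])
    return c
E
python3 -c "
from m import *
c=hook(14);save('h1',c);caddy(1);force(10)"
```

```text
[(9.4, 168, -0.024), (9.45, 166, -0.114), (9.5, 161, -0.154), (9.55, 162, -0.163), (9.6, 166, -0.119), (9.65, 171, -0.035), (9.7, 172, 0.053), (9.75, 173, 0.121), (9.8, 174, 0.177), (9.85, 183, 0.156), (9.9, 173, 0.088), (9.95, 173, 0.003), (10.0, 163, -0.071), (10.05, 161, -0.137)]
side far lug n 244 mean [0.4549 0.1024 0.1561] ztop 0.1752 | arch n 72 mean [0.4453 0.201  0.2312] ztop 0.245
top far lug n 93 mean [0.4575 0.0964 0.1645] ztop 0.1749 | arch n 79 mean [0.4504 0.2018 0.2316] ztop 0.2458
F [ 0.251 -0.13  -2.401  0.255 -0.087  0.012] sd [0.468 0.48  0.353 0.026 0.029 0.039] t 10.65 tcp [0.4445 0.3071 0.3147] [3.142 0.    1.647]
```

arm_command(xyz=[[0,-3,0],[0,-4,0],[0,-4,0],[0,-3,0],[0,-1.5,0],[0,-0.5,0],[0,-0.5,0],[0,-0.5,0],[0,-0.5,0],[0,-0.5,0],[0,-0.5,0],[0,-0.5,0],[0,-0.5,0],[0,-0.5,0],[0,-0.5,0],[0,-0.5,0],[0,-0.5,0],[0,-0.5,0],[0,-0.5,0],[0,-0.5,0]], spin=[0,0,0,0,0,0,0,0,0,0,0,0,0,0,0,0,0,0,0,0])

```text
time: 12.65
tool_pos: [0.4445, 0.2841, 0.3147]
tool_rot: [-3.142, 0.0, 1.647]
contact_force: [0.8, 0.1, -2.9]
opening: 0.0139
grip_force: 54.9
```

```bash
python3 -c "
from m import *
c=hook(13);save('h2',c);print(observe()['tool_pos'])"
```

```text
[(12.7, 177, 0.096), (12.75, 168, 0.055), (12.8, 165, -0.001), (12.85, 167, -0.072), (12.9, 166, -0.112), (12.95, 163, -0.117), (13.0, 167, -0.082), (13.05, 168, -0.033), (13.1, 169, 0.022), (13.15, 171, 0.082), (13.2, 173, 0.118), (13.25, 173, 0.103), (13.3, 171, 0.074)]
[0.4445169  0.28417595 0.31474671]
```

arm_command(xyz=[[0,-0.4,0],[0,-0.4,0],[0,-0.4,0],[0,-0.4,0],[0,-0.4,0],[0,-0.4,0],[0,-0.4,0],[0,-0.4,0],[0,-0.4,0],[0,-0.4,0],[0,-0.5,0],[0,-0.5,0],[0,-0.5,0],[0,-0.5,0],[0,-0.5,0],[0,-0.5,0],[0,-0.5,0],[0,-0.5,0],[0,-0.5,0],[0,-0.5,0]], spin=[0,0,0,0,0,0,0,0,0,0,0,0,0,0,0,0,0,0,0,0])

```text
time: 15.3
tool_pos: [0.4445, 0.2751, 0.3147]
tool_rot: [3.142, 0.0, 1.647]
contact_force: [0.2, -0.3, -2.3]
opening: 0.014
grip_force: 54.9
```

```bash
python3 -c "
from m import *
c=hook(12);save('h3',c);print(observe()['tool_pos'],observe()['contact_force'])"
```

```text
[(15.35, 171, 0.034), (15.4, 172, 0.061), (15.45, 172, 0.039), (15.5, 168, 0.02), (15.55, 166, -0.017), (15.6, 165, -0.041), (15.65, 166, -0.059), (15.7, 168, -0.06), (15.75, 166, -0.04), (15.8, 165, 0.007), (15.85, 171, 0.019), (15.9, 172, 0.052)]
[0.44452739 0.27516757 0.31474352] [-0.37042235 -0.67708342 -3.11138703]
```

arm_command(xyz=[[0,-0.5,0],[0,-0.5,0],[0,-0.5,0],[0,-0.5,0],[0,-0.5,0],[0,-0.5,0],[0,-0.5,0],[0,-0.5,0],[0,-0.5,0],[0,-0.6,0],[0,-0.6,0],[0,-0.6,0],[0,-0.6,0],[0,-0.6,0],[0,-0.7,0],[0,-0.7,0],[0,-0.8,0],[0,-0.8,0],[0,-0.8,0],[0,-0.8,0]], spin=[0,0,0,0,0,0,0,0,0,0,0,0,0,0,0,0,0,0,0,0])

```text
time: 17.9
tool_pos: [0.4445, 0.263, 0.3147]
tool_rot: [3.142, -0.0, 1.647]
contact_force: [-0.2, 0.4, -2.9]
opening: 0.0139
grip_force: 54.9
```

```bash
python3 -c "
from m import *
c=hook(6);force(14);save('h4',c)"
```

```text
[(17.95, 167, -0.087), (18.0, 163, -0.085), (18.05, 164, -0.076), (18.1, 166, -0.08), (18.15, 168, -0.086), (18.2, 166, -0.087)]
F [-0.189  0.291 -2.529  0.246 -0.086 -0.007] sd [0.688 0.542 0.523 0.023 0.026 0.031] t 18.9 tcp [0.4445 0.263  0.3147] [3.142 0.    1.647]
```

arm_command(xyz=[[0,-0.4,0],[0,-0.8,0],[0,-1,0],[0,-1,0],[0,-1,0],[0,-1,0],[0,-1,0],[0,-1,0],[0,-0.6,0],[0,-0.4,0],[0,-0.2,0],[0,0,0],[0,0,0]], spin=[0,0,0,0,0,0,0,0,0,0,0,0,0])

```text
time: 20.2
tool_pos: [0.4445, 0.2547, 0.3148]
tool_rot: [3.141, 0.0, 1.647]
contact_force: [0.5, 0.1, -3.2]
opening: 0.0139
grip_force: 54.9
```

```bash
python3 -c "
from m import *
c=hook(4);force(24);caddy(1);save('h5',c)"
```

```text
[(20.25, 163, -0.204), (20.3, 162, -0.205), (20.35, 164, -0.197), (20.4, 164, -0.201)]
F [-0.172  0.751 -2.864  0.355 -0.066 -0.007] sd [0.507 0.538 0.384 0.03  0.034 0.038] t 21.6 tcp [0.4445 0.2547 0.3147] [3.142 0.    1.647]
side far lug n 233 mean [0.4549 0.0501 0.1561] ztop 0.1749 | arch n 100 mean [0.4479 0.146  0.2338] ztop 0.2503
top far lug n 143 mean [0.4586 0.0496 0.1678] ztop 0.1762 | arch n 99 mean [0.4527 0.1472 0.2344] ztop 0.2481
```

```bash
python3 -c "
from m import *
c=hook(8);force(12)"
```

```text
[(21.75, 165, -0.21), (21.8, 163, -0.199), (21.85, 161, -0.195), (21.9, 163, -0.206), (21.95, 164, -0.203), (22.0, 161, -0.204), (22.05, 163, -0.201), (22.1, 159, -0.203)]
F [ 0.116  0.844 -3.177  0.361 -0.071 -0.01 ] sd [0.43  0.505 0.58  0.027 0.029 0.032] t 22.7 tcp [0.4445 0.2546 0.3147] [3.142 0.    1.647]
```

```bash
python3 -c "
import cv2
a=cv2.imread('pics/h5.png')[150:300,230:430];cv2.imwrite('pics/h5c.png',cv2.resize(a,None,fx=4,fy=4,interpolation=2))"
```

```text
(no output)
```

View pics/h5c.png

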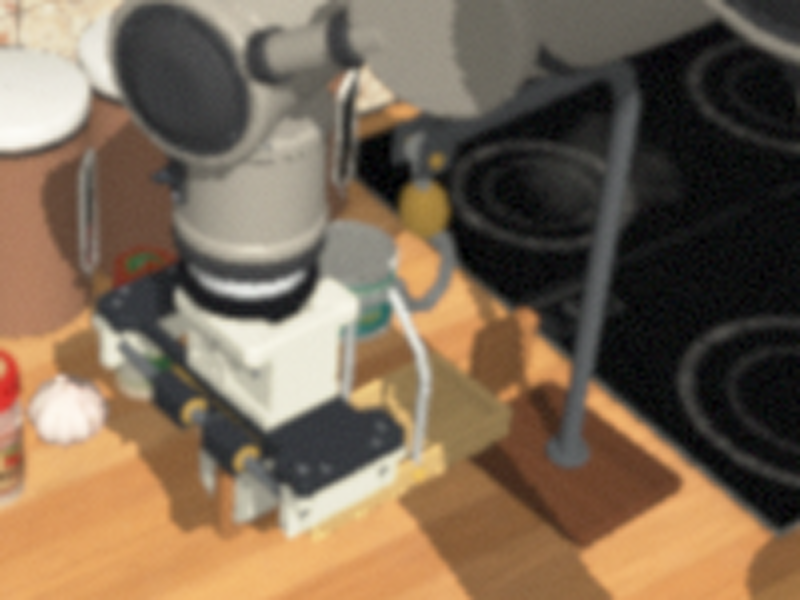

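The enlarged side view shows the arch (405,290) leaning on the hook's prong (440,290), with the hook still. The push was about 1.0 N for more than 2 s. I ease back to plumb, then lift.

arm_command(xyz=[[0,0.4,0],[0,0.8,0],[0,1,0],[0,1,0],[0,1,0],[0,1,0],[0,1,0],[0,1,0],[0,1,0],[0,1,0],[0,1,0],[0,1,0],[0,1,0],[0,1,0],[0,0.8,0],[0,0.6,0],[0,0.5,0],[0,0.5,0],[0,0.5,0],[0,0.5,0]], spin=[0,0,0,0,0,0,0,0,0,0,0,0,0,0,0,0,0,0,0,0])

```text
time: 24.7
tool_pos: [0.4445, 0.2713, 0.3147]
tool_rot: [3.141, 0.0, 1.647]
contact_force: [0.1, 0.2, -2.7]
opening: 0.0139
grip_force: 54.9
```

arm_command(xyz=[[0,0.5,0],[0,0.5,0],[0,1,0],[0,1.5,0],[0,2,0],[0,1,2],[0,0,4],[0,0,5],[0,0,5],[0,0,3],[0,0,2],[0,0,0]], spin=[0,0,0,0,0,0,0,0,0,0,0,0])

```text
time: 25.9
tool_pos: [0.4446, 0.2777, 0.3361]
tool_rot: [3.141, -0.0, 1.647]
contact_force: [0.5, -0.8, -2.9]
opening: 0.014
grip_force: 54.9
```

```bash
python3 -c "
from m import *
c=hook(13);caddy(1);save('h6',c);print(observe()['tool_pos'])
for cn in('side','top'):
    c=read_camera(cn);P=cloud(c).reshape(-1,3);x,y,z=P.T
    m=(abs(x-.453)<.02)&(z>.205)&(z<.325)&(y>.1)&(y<.172)
    q=P[m];print(cn,m.sum())
    for lo in np.arange(.21,.32,.01):
        r=q[(q[:,2]>=lo)&(q[:,2]<lo+.01)]
        if len(r):print(lo.round(2),len(r),r.min(0).round(4),r.max(0).round(4),r.mean(0).round(4))
"
```

```text
[(25.95, 197, 0.156), (26.0, 196, 0.156), (26.05, 197, 0.161), (26.1, 193, 0.158), (26.15, 193, 0.14), (26.2, 196, 0.142), (26.25, 198, 0.141), (26.3, 197, 0.157), (26.35, 198, 0.162), (26.4, 198, 0.157), (26.45, 200, 0.146), (26.5, 198, 0.143), (26.55, 197, 0.159)]
side far lug n 249 mean [0.4551 0.0727 0.177 ] ztop 0.1957 | arch n 91 mean [0.447 0.169 0.251] ztop 0.2655
top far lug n 153 mean [0.4587 0.0725 0.1876] ztop 0.1966 | arch n 96 mean [0.4509 0.1699 0.2518] ztop 0.2651
[0.44452309 0.27776738 0.3357351 ]
side 298
0.21 4 [0.4514 0.1288 0.2157] [0.4524 0.1354 0.22  ] [0.452  0.1326 0.2184]
0.22 36 [0.4486 0.1224 0.2202] [0.4574 0.1488 0.2299] [0.4529 0.1339 0.2248]
0.23 22 [0.4488 0.1153 0.2305] [0.4587 0.1532 0.2399] [0.4529 0.1295 0.2354]
0.24 25 [0.4332 0.1152 0.2407] [0.4715 0.171  0.2496] [0.4504 0.1411 0.2448]
0.25 32 [0.4333 0.1184 0.2501] [0.4681 0.1718 0.2594] [0.4477 0.1528 0.2538]
0.26 21 [0.4393 0.1216 0.2603] [0.4549 0.1713 0.2699] [0.4511 0.1412 0.2643]
0.27 6 [0.448  0.1251 0.2703] [0.4527 0.1415 0.2784] [0.4506 0.1336 0.2741]
0.28 28 [0.4425 0.1278 0.2802] [0.
[... 420 characters left out ...]
1431 0.2199]
0.22 17 [0.4497 0.1401 0.2208] [0.4586 0.1512 0.2285] [0.4544 0.1449 0.2245]
0.23 6 [0.4504 0.1493 0.2303] [0.4575 0.1546 0.2397] [0.4534 0.1515 0.2341]
0.24 13 [0.433  0.153  0.2456] [0.471  0.1714 0.2495] [0.4492 0.1626 0.2476]
0.25 20 [0.4348 0.1555 0.25  ] [0.4682 0.172  0.2593] [0.4477 0.1659 0.2541]
0.26 7 [0.4442 0.1693 0.2601] [0.4589 0.1716 0.2689] [0.4519 0.171  0.2642]
0.28 1 [0.4491 0.1471 0.2893] [0.4491 0.1471 0.2893] [0.4491 0.1471 0.2893]
0.29 30 [0.4421 0.1234 0.2906] [0.4661 0.1497 0.2998] [0.4525 0.1423 0.2959]
0.3 30 [0.4436 0.1261 0.3001] [0.4653 0.1481 0.3095] [0.4539 0.1425 0.3037]
0.31 2 [0.4506 0.1412 0.3102] [0.4586 0.1429 0.3104] [0.4546 0.1421 0.3103]
```

arm_command(xyz=[[0,-1.5,0],[0,-3,0],[0.5,-4,0],[0,-4,0],[0.5,-4,0],[0,-4,0],[0.5,-4,0],[0,-3.5,0],[0,-2.5,0],[0,-1.5,0],[0,-0.5,0],[0,0,0]], spin=[0,0,0,0,0,0,0,0,0,0,0,0])

```text
time: 27.95
tool_pos: [0.4461, 0.2452, 0.3358]
tool_rot: [3.141, -0.0, 1.647]
contact_force: [-0.3, -0.4, -1.3]
opening: 0.0136
grip_force: 54.9
```

Run:
```python
from m import *
for i in range(6):
  for cn in('side',)+(('top',) if i==5 else ()):
    c=read_camera(cn);P=cloud(c).reshape(-1,3);x,y,z=P.T
    m=(abs(x-.454)<.009)&(z>.205)&(z<.32)&(y>.1)&(y<.18)
    q=P[m];b=q[q[:,2]>.275];w=q[(q[:,2]>.256)&(q[:,2]<.268)];l=q[q[:,2]<.25]
    print(cn,'bead',len(b),b.mean(0).round(4),'wire+shank',w[:,1:].min(0).round(4),w[:,1:].max(0).round(4),'low',l.min(0).round(4),l.max(0).round(4),l.mean(0).round(4))
    save('h7'+cn,c)
    a=c['img'];o=cv2.resize(a[130:280,240:440],(800,600),interpolation=2)
    cv2.imwrite(f'pics/h7{cn}c.png',o[:,:,::-1])
print(observe()['tool_pos'])
```

```text
side bead 112 [0.4518 0.1405 0.2997] wire+shank [0.1185 0.2566] [0.1425 0.2673] low [0.4475 0.1152 0.2175] [0.4592 0.1614 0.2494] [0.4524 0.1399 0.2322]
side bead 115 [0.4512 0.1409 0.3001] wire+shank [0.1206 0.2569] [0.1418 0.2673] low [0.4469 0.1187 0.2166] [0.4604 0.1613 0.2499] [0.4523 0.1406 0.2329]
side bead 119 [0.4512 0.141  0.2996] wire+shank [0.1207 0.2567] [0.1423 0.2667] low [0.4474 0.1185 0.2178] [0.4582 0.1618 0.2499] [0.4522 0.1411 0.2325]
side bead 114 [0.4513 0.1409 0.3001] wire+shank [0.1203 0.2568] [0.1438 0.2675] low [0.4466 0.1172 0.2182] [0.4585 0.1614 0.2492] [0.4526 0.1402 0.2327]
side bead 109 [0.4516 0.141  0.3001] wire+shank [0.1193 0.2561] [0.1436 0.2669] low [0.4477 0.1183 0.2168] [0.458  0.1621 0.25  ] [0.4521 0.1413 0.2327]
side bead 115 [0.4512 0.141  0.3002] wire+shank [0.1209 0.2563] [0.1428 0.2669] low [0.4471 0.1156 0.2161] [0.46   0.1611 0.2495] [0.452  0.1409 0.2324]
top bead 43 [0.454  0.1441 0.3018] wire+shank [0.1398 0.2583] [0.142  0.2593] low [0.4522 0.1396 0.218 ] [0.4586 0.1423 0.2243] [0.4554 0.1409 0.2203]
[0.44600803 0.24531677 0.33570594]
```

View pics/h7sidec.png

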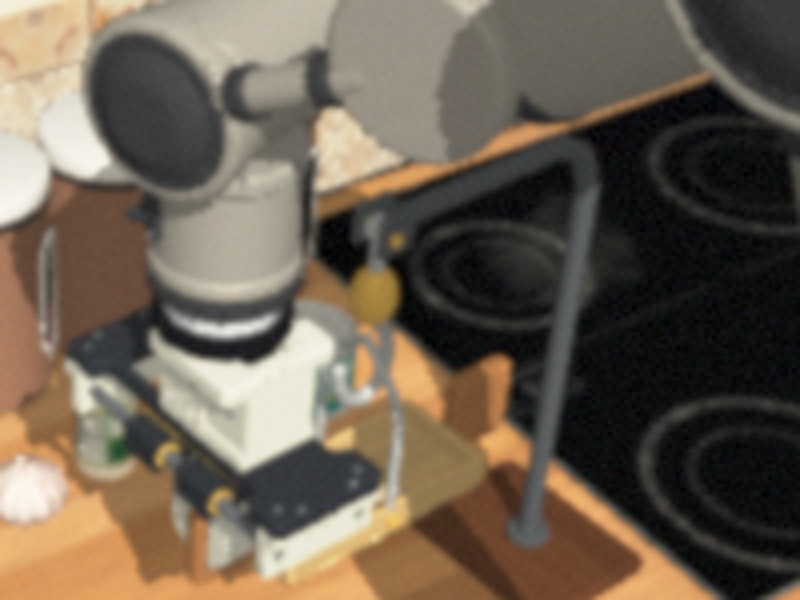

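The crop shows the wire over the mouth, between the prong at (345,385) and the shank at (385,340), with the hook still. I lower it.

arm_command(xyz=[[0,0,-1.5],[0,0,-3],[0,0,-3],[0,0,-3],[0,0,-3],[0,0,-3],[0,0,-3],[0,0,-3],[0,0,-3],[0,0,-2.5],[0,0,-2],[0,0,-1.5],[0,0,-1],[0,0,-0.5],[0,0,0]], spin=[0,0,0,0,0,0,0,0,0,0,0,0,0,0,0])

```text
time: 29.8
tool_pos: [0.446, 0.2453, 0.3027]
tool_rot: [3.141, -0.0, 1.647]
contact_force: [-0.4, 0.3, -2.0]
opening: 0.0138
grip_force: 54.9
```

```bash
python3 -c "
from m import *
force(8);caddy(1,('side',))"
```

```text
F [ 0.074 -0.116 -2.445  0.229 -0.086  0.016] sd [0.543 0.509 0.289 0.036 0.013 0.012] t 30.2 tcp [0.446  0.2453 0.3028] [3.141 0.    1.647]
side far lug n 223 mean [0.4564 0.04   0.1443] ztop 0.1629 | arch n 120 mean [0.4472 0.1385 0.2255] ztop 0.2413
```

arm_command(xyz=[[0,0,-0.5],[0,0,-0.5],[0,0,-0.5],[0,0,-0.5],[0,0,-0.5],[0,0,-0.5],[0,0,-0.5],[0,0,-0.3],[0,0,0]], spin=[0,0,0,0,0,0,0,0,0])

```text
time: 31.15
tool_pos: [0.4465, 0.2453, 0.2997]
tool_rot: [3.139, 0.0, 1.648]
contact_force: [2.4, -0.6, 6.8]
opening: 0.0138
grip_force: 54.9
```

```bash
python3 -c "
from m import *
force(8)"
```

```text
Traceback (most recent call last):
  File "m.py", line 19, in force
    read_camera(cam);o=observe();F.append(np.r_[o['contact_force'],o['torque']])
    ~~~~~~~~~~~^^^^^
ValueError: 200 camera calls are used up
```

Contact is firm at about 9 N, so I ease up and shift slightly in +x, since Fx indicates the hook is on the +x side of the peak.

arm_command(xyz=[[0,0,0.5],[0,0,0.7],[0.5,0,0],[0.5,0,0],[0.5,0,0],[0,0,0]], spin=[0,0,0,0,0,0])

```text
time: 31.8
tool_pos: [0.4474, 0.2452, 0.3]
tool_rot: [-3.141, 0.0, 1.647]
contact_force: [1.0, -0.0, 3.1]
opening: 0.0137
grip_force: 54.9
```

arm_command(xyz=[[0,0,0]], spin=[0])

```text
time: 31.9
tool_pos: [0.4474, 0.2452, 0.3001]
tool_rot: [-3.141, 0.0, 1.647]
contact_force: [1.0, -0.3, 2.3]
opening: 0.0135
grip_force: 54.9
```

arm_command(xyz=[[0,0,0]], spin=[0])

```text
time: 32.0
tool_pos: [0.4474, 0.2452, 0.3001]
tool_rot: [-3.141, 0.0, 1.647]
contact_force: [0.1, -0.1, 2.4]
opening: 0.014
grip_force: 54.9
```

arm_command(xyz=[[0.5,0,0.3],[0.5,0,0.3],[0,0,0]], spin=[0,0,0])

```text
time: 32.3
tool_pos: [0.4482, 0.2452, 0.3003]
tool_rot: [-3.14, 0.0, 1.647]
contact_force: [-2.0, -0.3, 0.4]
opening: 0.0137
grip_force: 55.0
```

arm_command(xyz=[[0,0,0]], spin=[0])

```text
time: 32.4
tool_pos: [0.4482, 0.2452, 0.3004]
tool_rot: [-3.14, 0.0, 1.647]
contact_force: [-2.2, -0.5, -0.2]
opening: 0.014
grip_force: 55.0
```

arm_command(xyz=[[0,0,0]], spin=[0])

```text
time: 32.5
tool_pos: [0.4483, 0.2452, 0.3004]
tool_rot: [-3.141, 0.0, 1.647]
contact_force: [-1.9, -0.1, -0.6]
opening: 0.0135
grip_force: 55.0
```

arm_command(xyz=[[0,0,0]], spin=[0])

```text
time: 32.6
tool_pos: [0.4483, 0.2452, 0.3005]
tool_rot: [-3.141, 0.0, 1.647]
contact_force: [-2.7, -1.1, -0.5]
opening: 0.0136
grip_force: 55.0
```

arm_command(xyz=[[-0.3,0,0],[-0.2,0,0],[0,0,0]], spin=[0,0,0])

```text
time: 32.9
tool_pos: [0.448, 0.2452, 0.3006]
tool_rot: [3.142, -0.0, 1.647]
contact_force: [-1.7, -0.3, -1.6]
opening: 0.0136
grip_force: 55.0
```

arm_command(xyz=[[0,0,0]], spin=[0])

```text
time: 33.0
tool_pos: [0.448, 0.2453, 0.3007]
tool_rot: [3.142, -0.0, 1.647]
contact_force: [-1.1, -0.1, -1.7]
opening: 0.0138
grip_force: 55.0
```

arm_command(xyz=[[0,0,0]], spin=[0])

```text
time: 33.1
tool_pos: [0.448, 0.2453, 0.3007]
tool_rot: [3.142, -0.0, 1.647]
contact_force: [-1.4, -0.3, -1.9]
opening: 0.0138
grip_force: 55.0
```

arm_command(xyz=[[0,0,0]], spin=[0])

```text
time: 33.2
tool_pos: [0.448, 0.2453, 0.3007]
tool_rot: [3.141, -0.0, 1.647]
contact_force: [-2.0, 0.2, -2.3]
opening: 0.0136
grip_force: 55.0
```

arm_command(xyz=[[-0.3,0,0],[-0.2,0,0],[0,0,-0.2],[0,0,0]], spin=[0,0,0,0])

```text
time: 33.6
tool_pos: [0.4476, 0.2453, 0.3006]
tool_rot: [3.141, -0.0, 1.647]
contact_force: [0.4, -0.2, -1.3]
opening: 0.0137
grip_force: 55.0
```

arm_command(xyz=[[0,0,0]], spin=[0])

```text
time: 33.7
tool_pos: [0.4476, 0.2453, 0.3006]
tool_rot: [3.141, 0.0, 1.647]
contact_force: [0.2, 0.4, -1.3]
opening: 0.0139
grip_force: 55.0
```

arm_command(xyz=[[0,0,0]], spin=[0])

```text
time: 33.8
tool_pos: [0.4476, 0.2453, 0.3006]
tool_rot: [3.141, -0.0, 1.647]
contact_force: [-1.6, 0.3, -1.9]
opening: 0.0136
grip_force: 54.9
```

```bash
python3 -c "
from cell import *
o=observe();print(o['contact_force'],o['torque'])"
```

```text
[-1.59432653  0.32057846 -1.90535815] [ 0.10938741 -0.06315004  0.03654701]
```

arm_command(xyz=[[0,0,-0.2],[0,0,0],[0,0,0],[0,0,0]], spin=[0,0,0,0], jaw=-1, squeeze=15)

```text
time: 34.2
tool_pos: [0.4476, 0.2453, 0.3005]
tool_rot: [3.141, -0.0, 1.647]
contact_force: [0.8, 0.0, -0.3]
opening: 0.0139
grip_force: 15.0
```

arm_command(xyz=[[0,0,0],[0,0,0],[0,0,0],[0,0,0]], spin=[0,0,0,0], squeeze=4)

```text
time: 34.6
tool_pos: [0.4476, 0.2453, 0.3004]
tool_rot: [3.141, 0.0, 1.647]
contact_force: [0.8, -0.0, 0.4]
opening: 0.0141
grip_force: 4.0
```

arm_command(xyz=[[0,0,0],[0,0,0],[0,0,0],[0,0,0],[0,0,0]], spin=[0,0,0,0,0], jaw=-0.3)

```text
time: 35.1
tool_pos: [0.4475, 0.2453, 0.3003]
tool_rot: [3.142, -0.0, 1.647]
contact_force: [-0.4, 0.1, 0.8]
opening: 0.032
grip_force: 0.0
```

arm_command(xyz=[[0,0,0],[0,0,0],[0,0,0],[0,0,0],[0,0,0],[0,0,0],[0,0,0]], spin=[0,0,0,0,0,0,0], jaw=0.5)

```text
time: 35.8
tool_pos: [0.4475, 0.2453, 0.3003]
tool_rot: [3.142, 0.0, 1.647]
contact_force: [-0.6, -0.2, 0.3]
opening: 0.0689
grip_force: 0.0
```

arm_command(xyz=[[0,0,2],[0,0,4],[0,0,6],[0,0,8],[0,0,10],[0,0,10],[0,0,10],[0,5,10],[0,10,10],[0,20,10],[0,30,10],[0,30,5],[0,30,0],[0,20,0],[0,10,0],[0,0,0]], spin=[0,0,0,0,0,0,0,0,0,0,0,0,0,0,0,0])

```text
time: 37.4
tool_pos: [0.4471, 0.4015, 0.3952]
tool_rot: [-3.141, 0.0, 1.649]
contact_force: [-0.0, -0.4, -0.2]
opening: 0.0689
grip_force: 0.0
```

arm_command(xyz=[[0,0,0],[0,0,0],[0,0,0],[0,0,0],[0,0,0],[0,0,0],[0,0,0],[0,0,0],[0,0,0],[0,0,0],[0,0,0],[0,0,0],[0,0,0],[0,0,0],[0,0,0],[0,0,0],[0,0,0],[0,0,0],[0,0,0],[0,0,0]], spin=[0,0,0,0,0,0,0,0,0,0,0,0,0,0,0,0,0,0,0,0])

```text
time: 39.4
tool_pos: [0.4475, 0.4002, 0.3953]
tool_rot: [3.142, 0.0, 1.647]
contact_force: [0.1, 0.2, -0.4]
opening: 0.0689
grip_force: 0.0
```

Released with no force on the tool. I let any residual swing die out before handing in.

arm_command(xyz=[[0,0,0],[0,0,0],[0,0,0],[0,0,0],[0,0,0],[0,0,0],[0,0,0],[0,0,0],[0,0,0],[0,0,0],[0,0,0],[0,0,0],[0,0,0],[0,0,0],[0,0,0],[0,0,0],[0,0,0],[0,0,0],[0,0,0],[0,0,0]], spin=[0,0,0,0,0,0,0,0,0,0,0,0,0,0,0,0,0,0,0,0])

```text
time: 41.4
tool_pos: [0.4475, 0.4003, 0.3953]
tool_rot: [3.142, -0.0, 1.647]
contact_force: [-0.2, 0.7, 0.1]
opening: 0.0688
grip_force: 0.0
```

arm_command(xyz=[[0,0,0],[0,0,0],[0,0,0],[0,0,0],[0,0,0],[0,0,0],[0,0,0],[0,0,0],[0,0,0],[0,0,0],[0,0,0],[0,0,0],[0,0,0],[0,0,0],[0,0,0],[0,0,0],[0,0,0],[0,0,0],[0,0,0],[0,0,0]], spin=[0,0,0,0,0,0,0,0,0,0,0,0,0,0,0,0,0,0,0,0])

```text
time: 43.4
tool_pos: [0.4475, 0.4002, 0.3954]
tool_rot: [3.141, -0.0, 1.647]
contact_force: [-0.4, -0.2, 0.1]
opening: 0.0688
grip_force: 0.0
```

arm_command(xyz=[[0,0,0],[0,0,0],[0,0,0],[0,0,0],[0,0,0],[0,0,0],[0,0,0],[0,0,0],[0,0,0],[0,0,0],[0,0,0],[0,0,0],[0,0,0],[0,0,0],[0,0,0],[0,0,0],[0,0,0],[0,0,0],[0,0,0],[0,0,0]], spin=[0,0,0,0,0,0,0,0,0,0,0,0,0,0,0,0,0,0,0,0])

```text
time: 45.4
tool_pos: [0.4475, 0.4003, 0.3953]
tool_rot: [3.141, 0.0, 1.647]
contact_force: [-0.1, -0.2, 0.2]
opening: 0.0688
grip_force: 0.0
```

arm_command(xyz=[[0,0,0],[0,0,0],[0,0,0],[0,0,0],[0,0,0],[0,0,0],[0,0,0],[0,0,0],[0,0,0],[0,0,0],[0,0,0],[0,0,0],[0,0,0],[0,0,0],[0,0,0],[0,0,0],[0,0,0],[0,0,0],[0,0,0],[0,0,0]], spin=[0,0,0,0,0,0,0,0,0,0,0,0,0,0,0,0,0,0,0,0])

```text
time: 47.4
tool_pos: [0.4475, 0.4003, 0.3953]
tool_rot: [3.141, -0.0, 1.647]
contact_force: [0.2, 1.3, 0.2]
opening: 0.0689
grip_force: 0.0
```

arm_command(xyz=[[0,0,0],[0,0,0],[0,0,0],[0,0,0],[0,0,0],[0,0,0],[0,0,0],[0,0,0],[0,0,0],[0,0,0],[0,0,0],[0,0,0],[0,0,0],[0,0,0],[0,0,0],[0,0,0],[0,0,0],[0,0,0],[0,0,0],[0,0,0]], spin=[0,0,0,0,0,0,0,0,0,0,0,0,0,0,0,0,0,0,0,0])

```text
time: 49.4
tool_pos: [0.4475, 0.4003, 0.3953]
tool_rot: [3.142, -0.0, 1.647]
contact_force: [-0.0, 0.0, 0.3]
opening: 0.0687
grip_force: 0.0
```

arm_command(xyz=[[0,0,0],[0,0,0],[0,0,0],[0,0,0],[0,0,0],[0,0,0],[0,0,0],[0,0,0],[0,0,0],[0,0,0],[0,0,0],[0,0,0],[0,0,0],[0,0,0],[0,0,0],[0,0,0],[0,0,0],[0,0,0],[0,0,0],[0,0,0]], spin=[0,0,0,0,0,0,0,0,0,0,0,0,0,0,0,0,0,0,0,0])

```text
time: 51.4
tool_pos: [0.4475, 0.4003, 0.3953]
tool_rot: [3.141, 0.0, 1.647]
contact_force: [-0.0, -0.7, -0.6]
opening: 0.0689
grip_force: 0.0
```

```bash
python3 -c "
from cell import *
print(observe()['time']);print(hand_in())"
```

```text
51.4
the job is handed in; nothing more can be done
None
```

I leaned the caddy's arch on the hook at about 1 N until it had been still for over 2 s, seated it in the hook (peak about 9 N in the readings), let go, and handed in at 51.4 s; the camera calls had run out, so I judged the final hang by force readings only and did not see that it hangs level and quiet.

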